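Nudge the backing plate onto the register pins

ROBOT

A 6-joint arm with a two-finger parallel gripper is mounted at the origin on the work surface. World frame = base frame: x ahead of the robot, y to its left, z up, the work surface at z = 0. Lengths are in mm, angles in rad, forces in N, time in s.
With the tool pointing down it reaches from about 325 to 750 mm from the base axis. Payload 7.6 kg.
Tool frame: the origin (TCP) lies between the finger pads; the fingertips stand 11 mm ahead of it and the grasp point (between the pads) lies 8 mm behind it; z points along the fingers, y is the direction in which the jaws open and shut (so a half turn about z gives the same grasp; the last joint's range is limited). The gripper opens to 85 mm and grips with 20 to 120 N. Pads are 22 mm wide; open, the fingers measure 114 mm over their backs; the gripper's body (76 mm by 85 mm) begins 54 mm behind the grasp point. The pads swing forward as they close: fully open they stand 13 mm farther back than shut.
Start: joints at [1.178, 0.052, 1.401, -0, 1.689, -0.07], TCP at [166.526, 497.909, 242.323] pointing down, gripper open.
Joint ranges: [-2.9, 2.9], [-0.91, 2.17], [0.12, 2.37], [-1.06, 4.2], [0.26, 2.73], [-2.93, 2.93]. Speed limits (rad/s): [2.57, 2.57, 3.01, 3.14, 3.14, 3.14].

INTERFACE

Orientations are given as a rotation vector (axis times angle).
In Python, from cell import sense, get_image, calibration, hand_in gives the robot as it stands.
- The arm moves only by the shell command python3 -m crank 'ROWS'. ROWS is JSON, a list of rows, each an object with "jaw": the closure, from -1 (fully open) to 1 (shut); "offset": the shift along the tool's x, y, z in cm, a list of three; "twist": the turn about the tool's z in degrees. In form: [{"jaw": jaw, "offset": [dx, dy, dz], "twist": twist}, ...]. A call has 1 to 10 rows; each row is the pose to reach, as a shift and turn from the pose measured when the call began, along the tool's axes at that moment; what a row does not reach only later rows make up. A row lasts 1/10 s, in which the tool goes at most 50 mm and 8.59 degrees, less where a joint would pass 70% of its speed; a pose out of reach is approached as far as the arm can. A call with a gripper value outside its range is refused whole. The fingers move at their own pace and stop on an object; the grip force is fixed at half the most. Time passes only in rows, so rows that repeat a pose let the fingers close. It gives the time, the measured TCP pose, the force and the opening at its end, in the units of the state.
- sense(): the state, without advancing time (a new reading comes with each control period).
- get_image(name): name is "side" or "top"; returns the picture (400x640x3 uint8, blue, green, red); there is no depth.
- calibration(name): a dict with "fx", "fy", "cx", "cy" (pixels), "R" (3x3) and "t" (3): a world point X has camera coordinates R X + t. Camera axes: x right, y down, z forward; pixel columns grow to the right and rows downward; lengths in mm; the calibration is good to about 2 mm. A picture is of the moment at which its call begins. calibration takes no time and is no camera call.
- hand_in(): hands the job in, once; it reports no verdict.
The state is a dict: "t": time; "qpos": joint angles; "qd": joint speeds; "joint_efforts": joint torques, N m; "tcp_pos": TCP position; "tool_rot": TCP orientation; "wrist_force": force on the tool from outside, world axes, zero at the start; "wrist_torque": the same for the moment, N m; "finger_gap": finger opening in mm.
Only numpy, scipy, OpenCV 4.12 (cv2) and the standard library are available. Lean on these libraries where they do the work, as an engineer would, in place of code of your own. Each camera call takes 0.05 s, during which the arm holds its last target.

TASK

The aluminium backing plate with the small print on it lies askew on the brown mounting jig, riding up on the jig's two pins. Without lifting it, nudge it sideways with the fingertips until both its holes drop over the pins and it lies flat on the board, and leave it there. Leave everything else on the bench where it is.

Things in the scene. Friction and masses are not known exactly. Their poses are not given: they have to be found in the camera images.
- plate: aluminium plate 120 x 160 x 6 mm (its x, y, z), 0.2 to 0.45 kg, a grey print with four white paper corners on top. Two 14 mm through holes near its +x long edge. Origin: centre of its underside, z up. At the start it lies 18-34 mm too far along the jig's +x, up to 24 mm off in y, turned up to 0.12 rad; it rides on the pin tips and slopes 6-11 degrees, its -x edge resting on the board
- hole_left (a point): centre of the plate's hole at its x = +35, y = +50 mm, on the underside; belongs over pin_left. The plate slides freely when pushed by an edge and falls flat when both holes come over the pins (within about 2 mm); now and then it hangs on their tapers until nudged back or pressed lightly
- hole_right (a point): centre of the plate's hole at its x = +35, y = -50 mm, on the underside; belongs over pin_right
- jig: brown fibreboard 240 x 260 x 12 mm (its x, y, z), fixed to the bench, +x away from the robot, turned up to 0.4 rad. Origin: centre of its underside. Two steel pins stand on its top, hidden under the plate at first. With the holes on the pins the plate lies square in the middle of the board: border 60 mm on the x sides, 50 mm on the y sides, plate origin 12 mm above the jig's
- pin_left (a point): tip of the pin at the jig's x = +35, y = +50 mm. Each pin is 10 mm high above the board, 10 mm in diameter for its lower 4 mm, then tapers to a 5 mm tip
- pin_right (a point): tip of the same kind of pin at the jig's x = +35, y = -50 mm
- tape_small: roll of white tape, 42 mm across and 19 mm high, standing on its flat side on the jig board's robot-side border; leave it alone. Origin: centre of its underside
- tape_large: roll of white tape, 60 mm across and 25 mm high, lying flat on the bench beside the jig; leave it alone. Origin: centre of its underside
- weight: dark steel paper weight, 52 mm across, with a small knob, 50 mm high, on the bench beside the jig; leave it alone. Origin: centre of its underside
- folder: flat white folding bone, 150 x 24 x 5 mm, lying on the bench beside the jig; leave it alone. Origin: centre of its underside, its length along its x
- scissors: scissors, about 190 mm long and under 10 mm high, lying to the left; leave them alone. Origin: the pivot, blades along its +x
- brush: flat hand brush, 20 mm high, lying to the right; leave it alone. Its length lies along its x
- jar: round jar with a lid, 64 mm across and 75 mm high, standing to the right; leave it alone. Origin: centre of its underside
Things that resemble listed ones, but are neither listed nor needed, are in the scene too. Of the things that look like the plate, the largest one is meant.

How it is judged (in metres and radians):
At the end, for the whole second after the job is handed in: Both plate holes are over their pins (each within 3.5 mm sideways), the plate lies flat on the jig board (underside at its centre within 1.5 mm of the board's top face, tilt under 0.02 rad) and is at rest (horizontal distance between hole_left and pin_left below 0.0035 m and horizontal distance between hole_right and pin_right below 0.0035 m and z of plate in the frame of jig below 0.0135 m and angle between plate's own z axis and vertical below 0.02 rad and linear speed of plate below 0.01 m/s and angular speed of plate below 0.05 rad/s); the robot touches nothing.
It fails at once if the plate is lifted or carried (its centre more than 15 mm above the jig board) or tipped up by more than 0.3 rad (z of plate in the frame of jig above 0.027 m or angle between plate's own z axis and vertical above 0.3 rad).
It fails at once if another thing on the bench is shifted by more than 20 mm (distance of any of tape_small, tape_large, weight, folder, scissors, brush, jar from where it was at the start of the episode above 0.02 m).
It also fails if it takes over 67 s, if anything falls off the work surface, if the arm or the gripper's body presses on something with over 40 N, if the wrist force passes 120 N, or if a joint passes its speed limit or range.

## Working session

There is one attempt and no reset: what is moved stays moved. The work goes in short steps, Python scripts to look and compute and a shell command to move; the robot and the scene stay as the last step left them, time stands still between calls to the robot, and variables do not carry over. Pictures are saved under pics/ and viewed, and the job is handed in when it is done.

```bash
mkdir -p pics; ls; python3 - <<'E'
from cell import *
import cv2
for n in("top","side"):
    im=get_image(n); cv2.imwrite(f"pics/{n}0.png",im)
    c=calibration(n); print(n,c)
print(sense())
E
```

```text
pics
top {'fx': 425.93994269985717, 'fy': 425.93994269985717, 'cx': 319.5763365928024, 'cy': 199.65430947977526, 'R': array([[ 0.0192719 , -0.99980466, -0.00438673],
       [-0.98662009, -0.01830695, -0.16200512],
       [ 0.16189317,  0.00745018, -0.98678017]]), 't': array([ -10.22012024,  453.13733324, 1085.39054597])}
side {'fx': 483.78844519216045, 'fy': 483.78844519216045, 'cx': 319.7000025242866, 'cy': 204.13078985864016, 'R': array([[-0.88666386, -0.4621275 ,  0.01629034],
       [-0.33584506,  0.61935547, -0.70965265],
       [ 0.31786049, -0.63469439, -0.70436335]]), 't': array([ 407.34486984,  202.78234235, 1508.18550868])}
{'t': 0.1, 'qpos': array([ 1.17768283e+00,  5.27940993e-02,  1.40163030e+00, -7.88979155e-06,
        1.68860946e+00, -7.02490180e-02]), 'qd': array([ 7.96725807e-05, -3.32347209e-03, -1.33278893e-03, -3.23642777e-04,
        8.81522818e-04,  7.53200161e-05]), 'joint_efforts': array([ 1.04363186e-03, -3.82578099e+01, -3.60988283e+01, -7.90855825e-05,
        4.72738553e-03,  9.99615878e-06]), 'tcp_pos': array([166.43032729, 497.65033222, 241.54241764]), 'tool_rot': array([-5.04903774e-01, -3.10042586e+00,  2.20594603e-03]), 'wrist_force': array([ 0.39727322,  0.08387426, -0.45688802]), 'wrist_torque': array([-0.00222605, -0.01011406,  0.03337404]), 'finger_gap': 85.4158639734512}
```

View pics/top0.png

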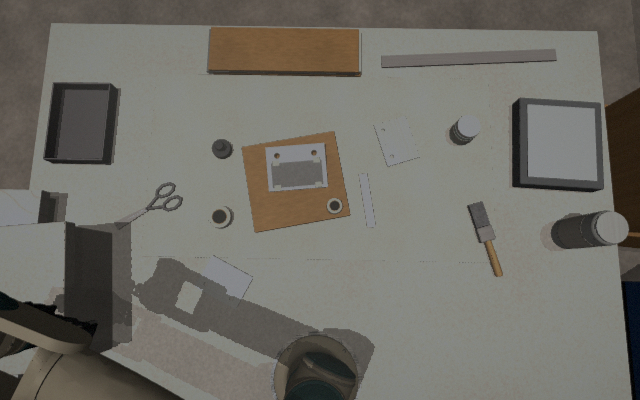

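View pics/side0.png

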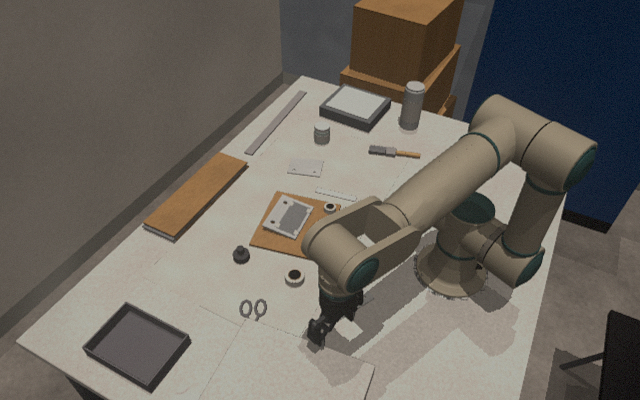

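Possible plates in the top view are the printed plate on the jig at about (297,167), a loose white plate with holes at (396,142), and a white sheet at (227,277). I choose the one at (297,167): it is on the jig, printed and has two holes. I'll check it in a close crop.

```bash
python3 - <<'E'
import cv2
im=cv2.imread("pics/top0.png")[120:240,200:430]
im=cv2.convertScaleAbs(im,alpha=1.6)
cv2.imwrite("pics/c0.png",cv2.resize(im[:, :160],None,fx=5,fy=5,interpolation=cv2.INTER_CUBIC)[:600])
im=cv2.imread("pics/side0.png")[180:270,230:350]
cv2.imwrite("pics/c1.png",cv2.resize(im,None,fx=6,fy=6,interpolation=cv2.INTER_CUBIC))
E
```

```text
(no output)
```

View pics/c0.png

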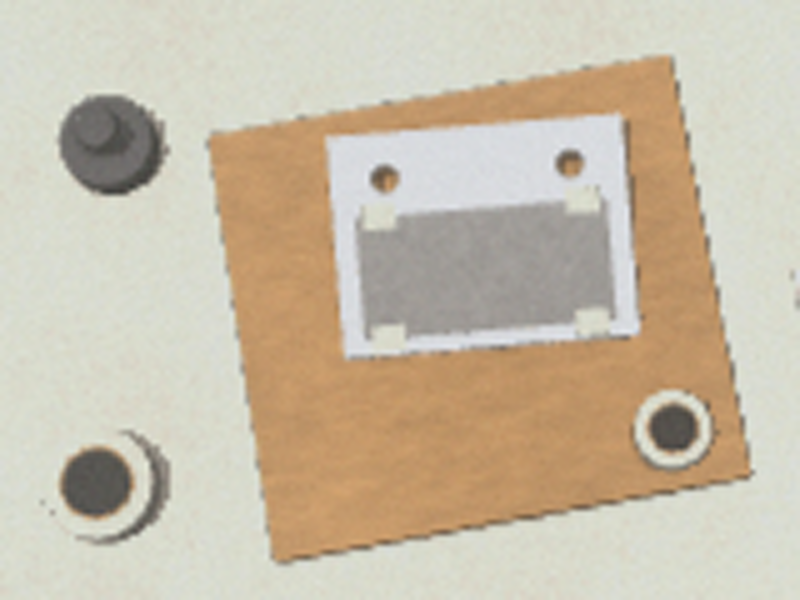

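View pics/c1.png

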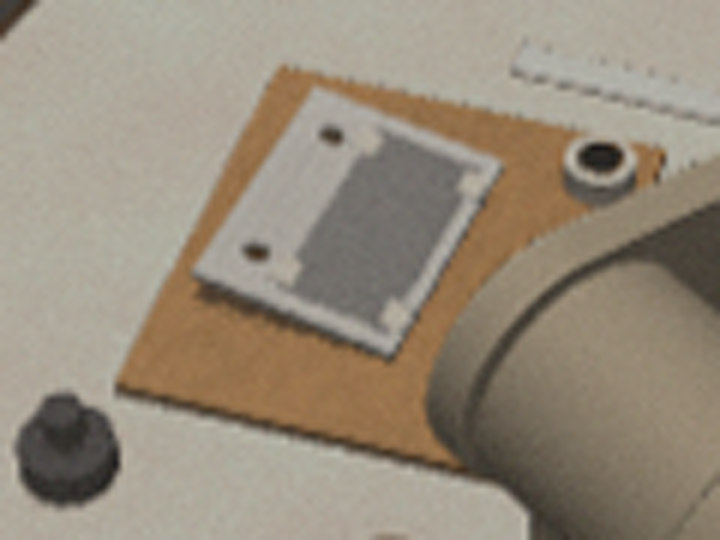

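The crop confirms it: the plate on the jig has a grey print with four white paper corners and two dark holes near the far edge, at about (276,155) and (313,152).

```bash
cat > h.py <<'E'
import numpy as np, cv2
from scipy.optimize import least_squares
from scipy.spatial.transform import Rotation as Ro
from cell import calibration
C={n:calibration(n) for n in("top","side")}
def proj(n,X):
    c=C[n];p=np.atleast_2d(X)@c["R"].T+c["t"]
    return np.c_[c["fx"]*p[:,0]/p[:,2]+c["cx"],c["fy"]*p[:,1]/p[:,2]+c["cy"]]
def sub(im,p,w=2):
    g=cv2.cvtColor(im,cv2.COLOR_BGR2GRAY)
    q=np.float32(p).reshape(-1,1,2).copy()
    cv2.cornerSubPix(g,q,(w,w),(-1,-1),(cv2.TERM_CRITERIA_COUNT|cv2.TERM_CRITERIA_EPS,40,.01))
    return q.reshape(-1,2)
J=np.array([[120,130,12],[120,-130,12],[-120,-130,12],[-120,130,12.]])
P=np.array([[60,80,6],[60,-80,6],[-60,-80,6],[-60,80,6],[35,50,6],[35,-50,6.]])
def jT(j,X): # jig->world
    c,s=np.cos(j[2]),np.sin(j[2]); X=np.atleast_2d(X)
    return np.c_[j[0]+c*X[:,0]-s*X[:,1],j[1]+s*X[:,0]+c*X[:,1],X[:,2]]
def fit_jig(obs):
    f=lambda j:np.concatenate([(proj(n,jT(j,J[i]))-p).ravel() for n,i,p in obs])
    r=least_squares(f,[580,50,0.1],loss="soft_l1");return r.x,f(r.x)
def pT(q,X): # plate->jig ; q=x,y,z,yaw,pitch,roll
    return Ro.from_euler("ZYX",q[3:]).apply(np.atleast_2d(X))+q[:3]
def fit_plate(j,obs,q0=(25,0,22,0,-.14,0),w=10.):
    f=lambda q:np.concatenate([(proj(n,jT(j,pT(q,P[i])))-p).ravel() for n,i,p in obs])
    g=lambda q:np.r_[f(q),(q[5])*30]
    r=least_squares(g,q0,loss="soft_l1");return r.x,f(r.x)
E
python3 - <<'E'
from h import *
np.set_printoptions(precision=2,suppress=True)
t=cv2.imread("pics/top0.png");s=cv2.imread("pics/side0.png")
up=lambda L,k,o:np.array(o)+(np.array(L)+.5)/k-.5
jt=up([(211,133),(671,57),(750,477),(275,562)],5,(200,120))
pt=up([(327,137),(622,115),(638,332),(346,357),(385,178),(570,163)],5,(200,120))
js=up([(118,388),(283,67)],6,(230,180))
ps=up([(193,275),(315,88),(500,160),(390,355),(257,250),(332,134)],6,(230,180))
j,r=fit_jig([("top",[0,1,2,3],jt)]);print(j,r)
j2,r2=fit_jig([("top",[0,1,2,3],jt),("side",[0,1],js)]);print(j2,r2)
a=list(range(6))
for jj in(j,j2):
  q,r=fit_plate(jj,[("top",a,pt),("side",a,ps)]);print(q,r)
q,r=fit_plate(j,[("top",a,pt)]);print(q,r)
np.save("jig.npy",j2)
q,r=fit_plate(j2,[("top",a,pt),("side",a,ps)])
print(jT(j2,pT(q,P*[1,1,0]))); print(pT(q,P*[1,1,0]))
print(proj("top",[[500,0,0],[700,0,0]]))
E
```

```text
[509.36  66.4    0.19] [-0.53  0.06  0.42 -0.5   0.56  0.29 -0.45  0.05]
[509.23  66.69   0.19] [-0.71  0.21  0.21 -0.53  0.53  0.22 -0.45  0.18 -0.13 -0.62  0.12 -0.05]
[ 34.62 -10.01  22.82  -0.09  -0.12   0.  ] [-0.23 -0.47 -0.05 -0.87  0.47 -0.04 -0.58 -0.15  0.   -0.37  0.03 -0.38
  0.01 -0.03  0.31 -0.05  1.14  0.16  0.74  0.08  0.27  0.69  0.41  0.39]
[ 34.67 -10.38  22.82  -0.09  -0.12   0.  ] [-0.23 -0.47 -0.05 -0.87  0.47 -0.04 -0.58 -0.15  0.   -0.37  0.03 -0.38
  0.01 -0.03  0.31 -0.05  1.14  0.16  0.74  0.08  0.27  0.69  0.41  0.39]
[37.23 -9.8   9.38 -0.09 -0.18  0.  ] [ 0.08 -0.06 -0.25 -0.33  0.09  0.24 -0.08 -0.03  0.25  0.05 -0.09  0.12]
[[596.35 148.85  30.08]
 [612.68 -10.31  29.83]
 [494.15 -22.45  15.55]
 [477.82 136.71  15.81]
 [574.72 116.48  27.06]
 [584.93  17.    26.9 ]]
[[101.36  63.78  30.08]
 [ 86.61 -95.54  29.83]
 [-32.02 -84.54  15.55]
 [-17.28  74.78  15.81]
 [ 73.88  36.2   27.06]
 [ 64.66 -63.38  26.9 ]]
[[319.36 184.98]
 [320.74 115.26]]
```

```bash
cat > go.py <<'E'
# python3 go.py jx jy z [tooly_yaw_rel_jig deg]: prints offset(cm) & twist
import sys; from h import *; from cell import sense
j=np.load("jig.npy"); s=sense(); R=Ro.from_rotvec(s["tool_rot"]).as_matrix()
p=s["tcp_pos"]; c,sn=np.cos(j[2]),np.sin(j[2]); d=p-[j[0],j[1],0]
yaw=np.degrees(np.arctan2(-R[0,1],R[1,1])-j[2])
print("t%.1f jigpos %.1f %.1f z%.1f tooly-rel-jig %.1f tilt %.3f F %s gap %.1f"%(s["t"],c*d[0]+sn*d[1],-sn*d[0]+c*d[1],p[2],yaw,np.degrees(np.arccos(-R[2,2])),np.round(np.r_[c*s["wrist_force"][0]+sn*s["wrist_force"][1],-sn*s["wrist_force"][0]+c*s["wrist_force"][1],s["wrist_force"][2]],1),s["finger_gap"]))
if len(sys.argv)>3:
    a=list(map(float,sys.argv[1:])); w=jT(j,[a[0],a[1],a[2]])[0]
    t=(a[3] if len(a)>3 else 0)-yaw
    print("offset cm",np.round(R.T@(w-p)/10,2),"twist",round(-t,2),"joint6",s["qpos"][5])
E
python3 go.py 60 -128 130 0
```

```text
t0.1 jigpos -253.0 489.1 z241.5 tooly-rel-jig -29.6 tilt 0.083 F [ 0.4  0.  -0.5] gap 85.4
offset cm [-57.73 -38.13  11.2 ] twist -29.64 joint6 -0.07024901802433672
```

```bash
python3 -m crank '[{"jaw":1,"offset":[-5,-3,0],"twist":-5},{"jaw":1,"offset":[-10,-6,0],"twist":-10},{"jaw":1,"offset":[-15,-9.5,0],"twist":-15},{"jaw":1,"offset":[-20,-13,0],"twist":-20},{"jaw":1,"offset":[-25,-16.5,0],"twist":-25},{"jaw":1,"offset":[-30,-20,0],"twist":-29.6},{"jaw":1,"offset":[-35,-23,0],"twist":-29.6},{"jaw":1,"offset":[-40,-26,2],"twist":-29.6},{"jaw":1,"offset":[-45,-30,4],"twist":-29.6},{"jaw":1,"offset":[-50,-33,6],"twist":-29.6}]'; python3 go.py 60 -128 60 0
```

```text
t: 1.1
tcp_pos: [473.3, 105.2, 209.7]
tool_rot: [0.304, -3.127, 0.002]
wrist_force: [0.2, 0.9, 0.1]
finger_gap: 0.5
t1.1 jigpos -27.8 44.7 z209.7 tooly-rel-jig -0.1 tilt 0.062 F [0.4 0.8 0.1] gap 0.5
offset cm [ -8.8  -17.25  14.99] twist -0.06 joint6 -1.6212176563496088
```

```bash
python3 -m crank '[{"jaw":1,"offset":[-2.5,-4.3,0],"twist":0},{"jaw":1,"offset":[-4.5,-8.6,0],"twist":0},{"jaw":1,"offset":[-6.5,-13,2],"twist":0},{"jaw":1,"offset":[-8.8,-17.2,5],"twist":0},{"jaw":1,"offset":[-8.8,-17.2,9],"twist":0},{"jaw":1,"offset":[-8.8,-17.2,13],"twist":0},{"jaw":1,"offset":[-8.8,-17.2,15],"twist":0},{"jaw":1,"offset":[-8.8,-17.2,15],"twist":0}]'; python3 go.py 60 -128 28 0
python3 - <<'E'
from cell import *
import cv2
a=cv2.resize(get_image("top")[120:240,220:420],None,fx=4,fy=4,interpolation=2)[:300]
b=cv2.resize(get_image("side")[170:270,230:430],None,fx=4,fy=4,interpolation=2)[:300]
cv2.imwrite("pics/c2.png",cv2.vconcat([a,b]))
E
```

```text
t: 1.9
tcp_pos: [590.2, -46.6, 55.2]
tool_rot: [0.302, -3.119, -0.002]
wrist_force: [0.1, -1.3, -0.3]
finger_gap: 0.2
t1.9 jigpos 57.5 -126.8 z55.2 tooly-rel-jig -0.1 tilt 0.480 F [-0.1 -1.3 -0.3] gap 0.2
offset cm [-0.27 -0.12  2.72] twist -0.07 joint6 -1.9044940309435903
```

View pics/c2.png

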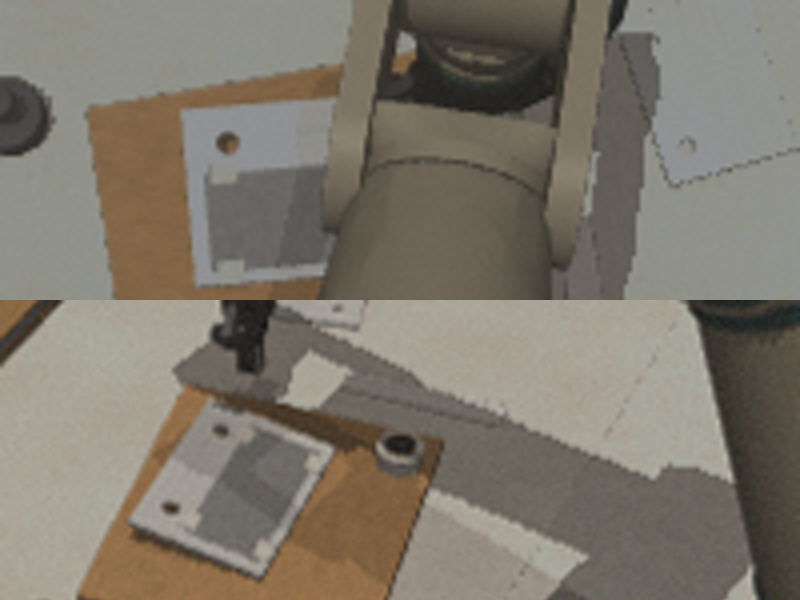

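The side view shows the closed fingertips at about (250,365) in the montage, just beyond the plate's right edge and clear of it. The tape roll is well away.

```bash
python3 -m crank '[{"jaw":1,"offset":[-0.3,-0.1,1.5],"twist":0},{"jaw":1,"offset":[-0.3,-0.1,2.7],"twist":0},{"jaw":1,"offset":[-0.3,-0.1,2.7],"twist":0},{"jaw":1,"offset":[-0.3,-0.1,2.7],"twist":0}]'; python3 go.py; python3 -m crank '[{"jaw":1,"offset":[0,0.4,0],"twist":0},{"jaw":1,"offset":[0,0.8,0],"twist":0},{"jaw":1,"offset":[0,1.2,0],"twist":0},{"jaw":1,"offset":[0,1.5,0],"twist":0},{"jaw":1,"offset":[0,1.5,0],"twist":0}]';  python3 go.py 60 -95 28
```

```text
t: 2.4
tcp_pos: [596.0, -47.1, 33.1]
tool_rot: [0.304, -3.126, 0.002]
wrist_force: [0.2, 0.2, -0.1]
finger_gap: 0.1
t2.4 jigpos 63.1 -128.4 z33.1 tooly-rel-jig -0.0 tilt 0.063 F [ 0.2  0.2 -0.1] gap 0.1
t: 2.9
tcp_pos: [593.1, -31.9, 33.3]
tool_rot: [0.305, -3.126, 0.002]
wrist_force: [-0.1, 0.5, -0.2]
finger_gap: 0.1
t2.9 jigpos 63.2 -112.9 z33.3 tooly-rel-jig -0.0 tilt 0.058 F [ 0.   0.5 -0.2] gap 0.1
offset cm [0.32 1.79 0.53] twist -0.01 joint6 -1.8803042112437498
```

```bash
python3 -m crank '[{"jaw":1,"offset":[0,0,0.5],"twist":0},{"jaw":1,"offset":[0,0,0.5],"twist":0},{"jaw":1,"offset":[0,0.3,0.5],"twist":0},{"jaw":1,"offset":[0,0.6,0.5],"twist":0},{"jaw":1,"offset":[0,0.6,0.5],"twist":0}]';  python3 go.py; python3 - <<'E'
from cell import *
import cv2
b=cv2.resize(get_image("side")[180:260,230:340],None,fx=6,fy=6,interpolation=2)
cv2.imwrite("pics/c3.png",b)
E
```

```text
t: 3.4
tcp_pos: [591.9, -25.7, 28.3]
tool_rot: [0.305, -3.126, 0.002]
wrist_force: [-0.0, -0.4, 0.2]
finger_gap: -0.0
t3.4 jigpos 63.3 -106.6 z28.3 tooly-rel-jig 0.0 tilt 0.057 F [-0.1 -0.4  0.2] gap -0.0
```

View pics/c3.png

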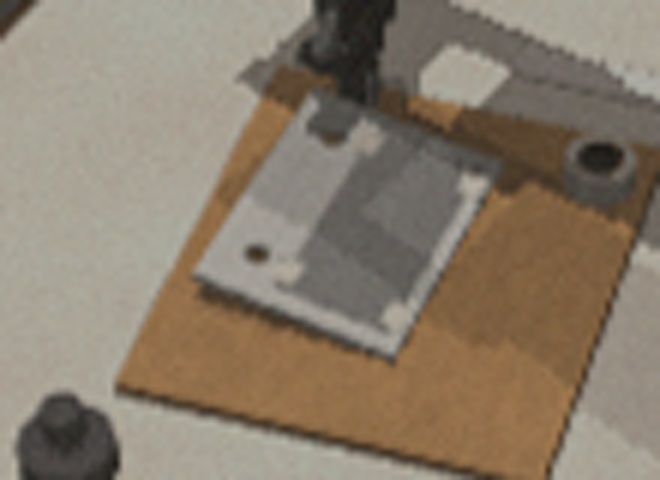

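The finger at (360,90) is right beside the plate's right edge and the plate hasn't moved. I'll push in +y.

```bash
python3 -m crank '[{"jaw":1,"offset":[0,0.3,0],"twist":0},{"jaw":1,"offset":[0,0.6,0],"twist":0},{"jaw":1,"offset":[0,0.6,0],"twist":0}]';  python3 go.py;python3 -m crank '[{"jaw":1,"offset":[0,0.3,0],"twist":0},{"jaw":1,"offset":[0,0.6,0],"twist":0},{"jaw":1,"offset":[0,0.6,0],"twist":0}]';  python3 go.py; python3 - <<'E'
from cell import *
import cv2
im=get_image("side");cv2.imwrite("pics/side4.png",im)
b=cv2.resize(im[180:260,230:340],None,fx=6,fy=6,interpolation=2)
cv2.imwrite("pics/c4.png",b)
E
```

```text
t: 3.75
tcp_pos: [590.7, -19.5, 28.4]
tool_rot: [0.306, -3.127, 0.001]
wrist_force: [0.5, -1.2, -0.5]
finger_gap: -0.1
t3.8 jigpos 63.3 -100.3 z28.4 tooly-rel-jig 0.0 tilt 0.041 F [ 0.3 -1.3 -0.5] gap -0.1
t: 4.05
tcp_pos: [589.4, -13.0, 28.4]
tool_rot: [0.306, -3.126, 0.0]
wrist_force: [0.4, -0.1, 0.2]
finger_gap: -0.0
t4.0 jigpos 63.3 -93.7 z28.4 tooly-rel-jig 0.1 tilt 0.028 F [ 0.4 -0.2  0.2] gap -0.0
```

View pics/c4.png

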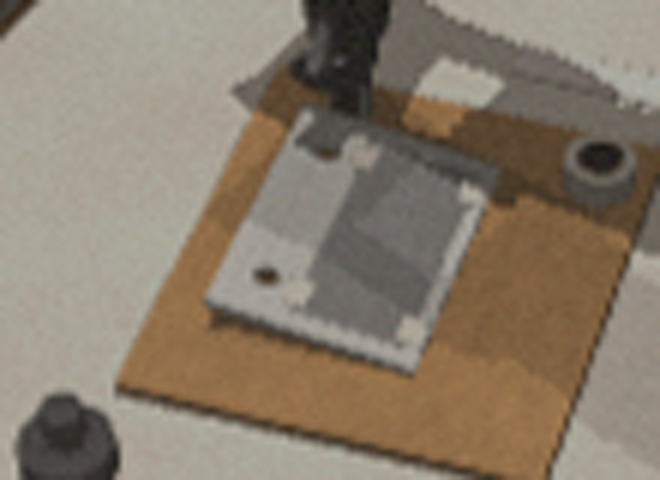

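```bash
python3 - <<'E'
from h import *
np.set_printoptions(precision=2,suppress=True)
j=np.load("jig.npy");up=lambda L,k,o:np.array(o)+(np.array(L)+.5)/k-.5
p0=up([(193,275),(315,88),(500,160),(390,355),(257,250),(332,134)],6,(230,180))
ps=up([(207,303),(303,108),(497,175),(413,373),(266,275),(326,151)],6,(230,180))
a=list(range(6))
for p in(p0,ps):
  q,r=fit_plate(j,[("side",a,p)]);print(q,r);print(pT(q,P*[1,1,0])[[4,5]])
# 3-DOF with pitch fixed
  f=lambda v:(proj("side",jT(j,pT([v[0],v[1],22,v[2],-.14,0],P[a])))-p).ravel()
  r=least_squares(f,[25,0,0],loss="soft_l1");print("3dof",r.x,f(r.x))
E
```

```text
[ 43.39 -28.21   3.37  -0.09  -0.13  -0.01] [-0.06 -0.37 -0.13 -0.17  0.17  0.13  0.07 -0.23  0.01  0.41 -0.07  0.25]
[[ 82.52  18.44   7.65]
 [ 73.36 -81.14   8.39]]
3dof [ 36.85 -11.51  -0.09] [-0.35 -0.36 -0.25 -0.46  0.54  0.11  0.37  0.09 -0.13  0.43 -0.11  0.08]
[ 35.62 -13.4    4.44   0.01  -0.18   0.  ] [-0.18 -0.4  -0.03 -0.31 -0.07 -0.27 -0.04  0.06  0.25  0.33  0.06  0.64]
[[ 69.67  36.87  10.7 ]
 [ 70.47 -63.13  10.54]]
3dof [29.52  1.67  0.  ] [-0.67  0.   -0.02 -0.35  0.52 -0.89  0.08 -0.06 -0.02  0.53  0.09  0.55]
```

The plate has turned square to the jig. It is now about 28 mm too far in x, about 2 mm off in y, with yaw near 0. Next I'll back off, rise, go around to the far edge and open the jaws for a two-finger push.

```bash
python3 -m crank '[{"jaw":1,"offset":[0,-1,0],"twist":0},{"jaw":1,"offset":[0,-1.5,-2],"twist":0},{"jaw":1,"offset":[-1,-1.5,-5],"twist":0},{"jaw":-1,"offset":[-4,2,-6],"twist":0},{"jaw":-1,"offset":[-6.2,6,-6],"twist":0},{"jaw":-1,"offset":[-6.2,9.4,-6],"twist":0},{"jaw":-1,"offset":[-6.2,9.4,-6],"twist":0},{"jaw":-1,"offset":[-6.2,9.4,-6],"twist":0},{"jaw":-1,"offset":[-6.2,9.4,-4],"twist":0},{"jaw":-1,"offset":[-6.2,9.4,-3],"twist":0}]';  python3 go.py 122 0 18 0; python3 - <<'E'
from cell import *
import cv2
im=get_image("side");cv2.imwrite("pics/side5.png",im)
b=cv2.resize(im[180:260,230:340],None,fx=6,fy=6,interpolation=2)
cv2.imwrite("pics/c5.png",b)
E
```

```text
t: 5.1
tcp_pos: [631.6, 89.4, 56.8]
tool_rot: [0.303, -3.125, 0.001]
wrist_force: [-0.1, -1.8, -0.8]
finger_gap: 85.1
t5.1 jigpos 124.4 -1.4 z56.8 tooly-rel-jig -0.0 tilt 0.133 F [-0.5 -1.7 -0.8] gap 85.1
offset cm [0.23 0.14 3.89] twist -0.05 joint6 -1.6814353374095397
```

View pics/c5.png

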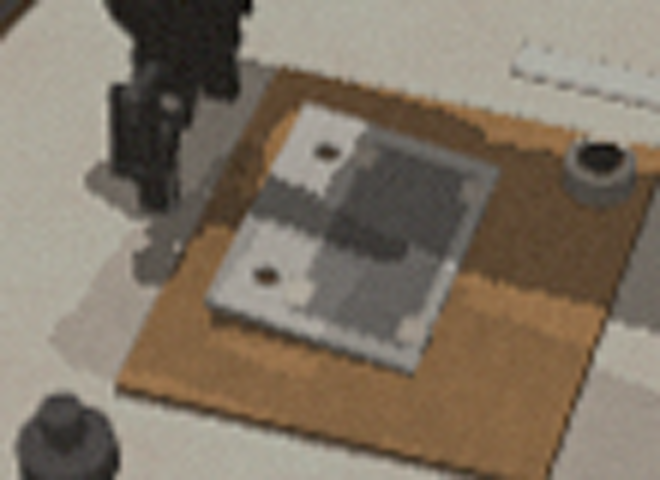

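The open fingers stand beyond the far edge, the left one at about (155,200), and the plate is unmoved. I'll lower and push toward −x.

```bash
python3 -m crank '[{"jaw":-1,"offset":[0.2,0.1,2],"twist":0},{"jaw":-1,"offset":[0.2,0.1,3.7],"twist":0},{"jaw":-1,"offset":[0.2,0.1,3.7],"twist":0},{"jaw":-1,"offset":[0.2,0.1,3.7],"twist":0}]';  python3 go.py;  python3 -m crank '[{"jaw":-1,"offset":[0.5,0,0],"twist":0},{"jaw":-1,"offset":[1,0,0],"twist":0},{"jaw":-1,"offset":[1.5,0,0],"twist":0},{"jaw":-1,"offset":[1.5,0,0],"twist":0}]'; python3 go.py 100 0 18 0; python3 - <<'E'
from cell import *
import cv2
im=get_image("side");cv2.imwrite("pics/side6.png",im)
b=cv2.resize(im[180:260,230:340],None,fx=6,fy=6,interpolation=2)
cv2.imwrite("pics/c6.png",b)
E
```

```text
t: 5.55
tcp_pos: [628.3, 89.6, 17.9]
tool_rot: [0.303, -3.121, 0.001]
wrist_force: [-0.2, -0.4, 0.3]
finger_gap: 85.6
t5.5 jigpos 121.2 -0.5 z17.9 tooly-rel-jig -0.1 tilt 0.340 F [-0.3 -0.3  0.3] gap 85.6
t: 5.95
tcp_pos: [613.1, 86.7, 18.5]
tool_rot: [0.303, -3.121, 0.001]
wrist_force: [-0.2, 0.6, -0.0]
finger_gap: 84.8
t6.0 jigpos 105.8 -0.5 z18.5 tooly-rel-jig -0.1 tilt 0.323 F [-0.1  0.6 -0. ] gap 84.8
offset cm [0.58 0.05 0.05] twist -0.07 joint6 -1.682898183516656
```

View pics/c6.png

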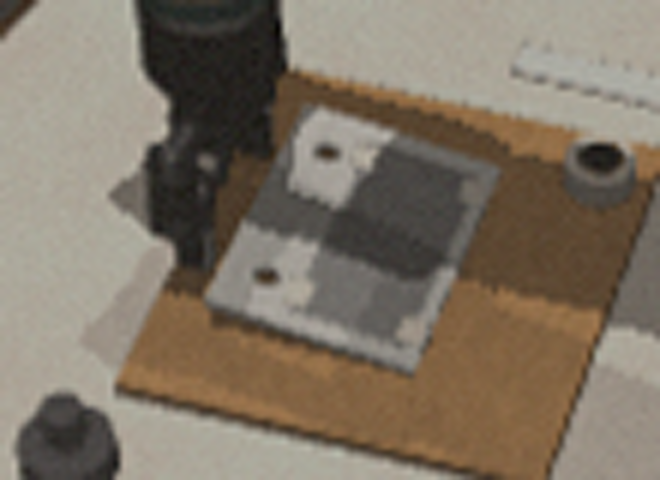

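The fingers at (195,250) and (262,140) are a few mm off the far edge. I'll keep pushing.

```bash
python3 -m crank '[{"jaw":-1,"offset":[0.4,0,0],"twist":0},{"jaw":-1,"offset":[0.8,0,0],"twist":0},{"jaw":-1,"offset":[1.2,0,0],"twist":0},{"jaw":-1,"offset":[1.6,0,0],"twist":0},{"jaw":-1,"offset":[2,0,0],"twist":0},{"jaw":-1,"offset":[2,0,0],"twist":0}]'; python3 go.py 71 0 18 0; python3 - <<'E'
from cell import *
import cv2
im=get_image("side");cv2.imwrite("pics/side7.png",im)
b=cv2.resize(im[180:260,230:340],None,fx=6,fy=6,interpolation=2)
cv2.imwrite("pics/c7.png",b)
E
```

```text
t: 6.6
tcp_pos: [593.2, 82.8, 18.5]
tool_rot: [0.302, -3.121, 0.001]
wrist_force: [0.4, -0.4, -0.2]
finger_gap: 85.6
t6.6 jigpos 85.5 -0.4 z18.5 tooly-rel-jig -0.1 tilt 0.353 F [ 0.3 -0.5 -0.2] gap 85.6
offset cm [1.45 0.04 0.06] twist -0.07 joint6 -1.6865852128328973
```

View pics/c7.png

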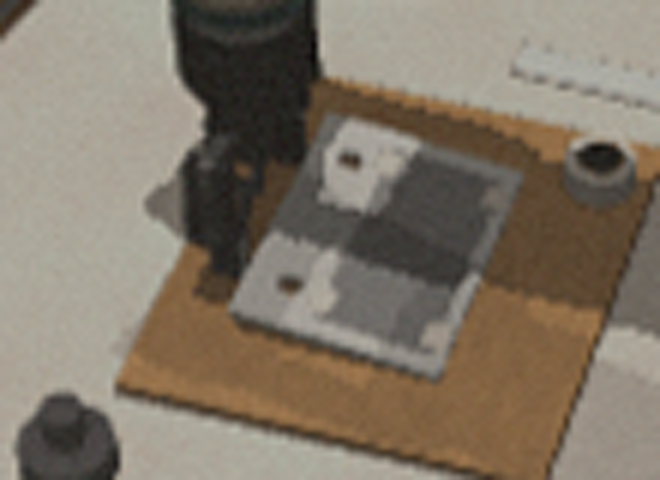

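```bash
python3 - <<'E'
from h import *
np.set_printoptions(precision=2,suppress=True)
j=np.load("jig.npy");up=lambda L,k,o:np.array(o)+(np.array(L)+.5)/k-.5
L=dict(p0=[(193,275),(315,88),(500,160),(390,355),(257,250),(332,134)],
p4=[(207,303),(303,108),(497,175),(413,373),(266,275),(326,151)],
p7=[(231,311),(327,116),(522,178),(437,378),(290,284),(348,159)])
for k,p in L.items():
  p=up(p,6,(230,180))
  f=lambda v:(proj("side",jT(j,pT([v[0],v[1],12+60*np.sin(v[3]),v[2],-v[3],0],P)))-p).ravel()
  r=least_squares(f,[25,0,0,.1],loss="soft_l1");print(k,r.x,f(r.x))
E
```

```text
p0 [ 37.67 -13.79  -0.09   0.13] [-0.36 -0.28 -0.18 -0.27  0.56  0.01  0.27 -0.13 -0.15  0.46 -0.07  0.18]
p4 [29.56  2.05  0.01  0.17] [-0.53 -0.18 -0.12 -0.62  0.35 -0.58  0.18  0.3   0.07  0.44  0.03  0.42]
p7 [15.88  0.81  0.    0.13] [-0.59 -0.06 -0.22 -0.5   0.22 -0.39  0.23  0.19  0.01  0.24  0.29  0.37]
```

```bash
python3 -m crank '[{"jaw":-1,"offset":[0.3,0,0],"twist":0},{"jaw":-1,"offset":[0.6,0,0],"twist":0},{"jaw":-1,"offset":[0.9,0,0],"twist":0},{"jaw":-1,"offset":[1.1,0,0],"twist":0},{"jaw":-1,"offset":[1.1,0,0],"twist":0}]'; python3 go.py 71 0 18 0; python3 - <<'E'
from cell import *
import cv2
im=get_image("side");cv2.imwrite("pics/side8.png",im)
b=cv2.resize(im[180:260,230:340],None,fx=6,fy=6,interpolation=2)
cv2.imwrite("pics/c8.png",b)
E
```

```text
t: 7.15
tcp_pos: [582.3, 80.6, 18.6]
tool_rot: [0.302, -3.121, 0.001]
wrist_force: [-0.2, 0.6, 0.2]
finger_gap: 85.4
t7.2 jigpos 74.3 -0.4 z18.6 tooly-rel-jig -0.1 tilt 0.368 F [-0.1  0.6  0.2] gap 85.4
offset cm [0.33 0.04 0.07] twist -0.07 joint6 -1.6887499586689327
```

View pics/c8.png

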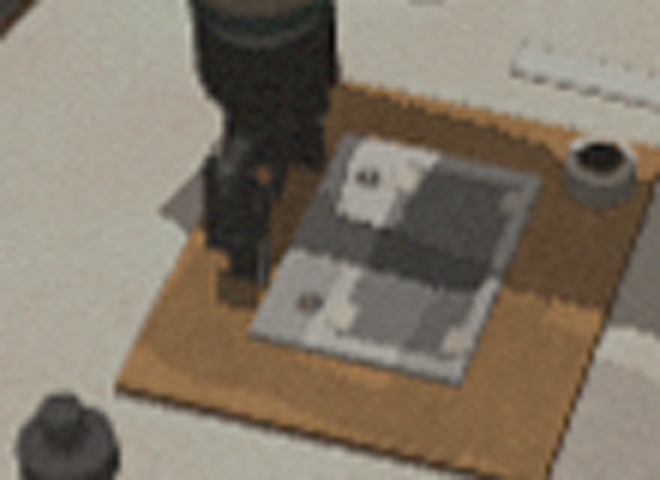

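The holes at (368,178) and (308,302) now show grey pin tips, and the plate appears to have dropped. I'll back off, rise clear and check from both cameras.

```bash
python3 -m crank '[{"jaw":-1,"offset":[-1.5,0,0],"twist":0},{"jaw":-1,"offset":[-3,0,0],"twist":0},{"jaw":-1,"offset":[-4,0,-4],"twist":0},{"jaw":-1,"offset":[-4,0,-9],"twist":0},{"jaw":-1,"offset":[-4,0,-14],"twist":0},{"jaw":-1,"offset":[-4,4,-18],"twist":0},{"jaw":-1,"offset":[-2,9,-20],"twist":0},{"jaw":-1,"offset":[0,14,-20],"twist":0},{"jaw":-1,"offset":[0,19,-20],"twist":0},{"jaw":-1,"offset":[0,24,-20],"twist":0}]'; python3 -m crank '[{"jaw":-1,"offset":[0,5,0],"twist":0},{"jaw":-1,"offset":[2,10,0],"twist":0},{"jaw":-1,"offset":[2,10,0],"twist":0},{"jaw":-1,"offset":[2,10,0],"twist":0}]'; python3 - <<'E'
from cell import *
import cv2
im=get_image("side");cv2.imwrite("pics/side9.png",im)
t=get_image("top");cv2.imwrite("pics/top9.png",t)
cv2.imwrite("pics/c9.png",cv2.resize(im[180:260,230:340],None,fx=6,fy=6,interpolation=2))
cv2.imwrite("pics/ct9.png",cv2.resize(t[120:240,200:360],None,fx=5,fy=5,interpolation=2))
E
```

```text
t: 8.2
tcp_pos: [539.9, 303.1, 219.7]
tool_rot: [0.302, -3.122, 0.0]
wrist_force: [0.2, -0.2, -0.1]
finger_gap: 85.3
t: 8.6
tcp_pos: [500.3, 398.5, 219.7]
tool_rot: [0.306, -3.122, 0.001]
wrist_force: [1.0, -0.7, 0.3]
finger_gap: 85.4
```

View pics/c9.png

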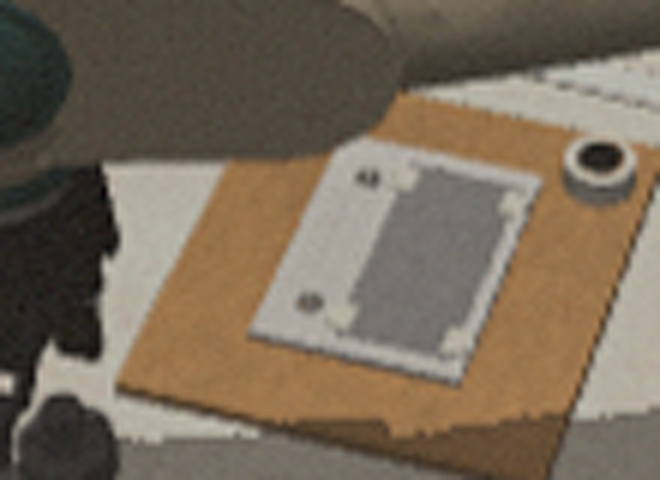

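View pics/ct9.png

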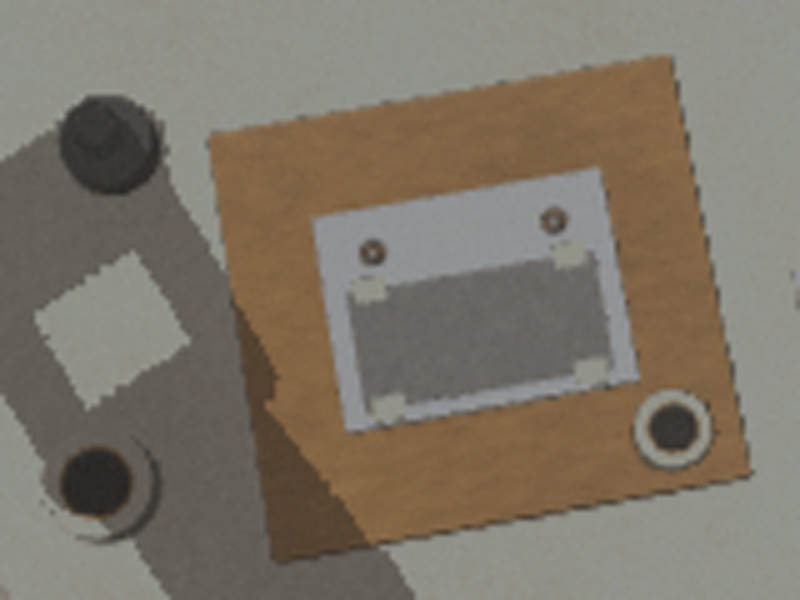

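Both views show the plate square in the middle of the board, with pin tips visible in both holes at (372,252) and (553,220) in the top crop. The other things haven't moved. I'll check the fit numerically for pose and tilt.

```bash
python3 - <<'E'
from h import *
np.set_printoptions(precision=2,suppress=True)
j=np.load("jig.npy");up=lambda L,k,o:np.array(o)+(np.array(L)+.5)/k-.5
pt=up([(313,217),(599,169),(639,380),(347,432),(372,252),(553,220)],5,(200,120))
ps=up([(248,337),(345,137),(543,178),(460,382),(309,302),(368,178)],6,(230,180))
a=list(range(6))
q,r=fit_plate(j,[("top",a,pt),("side",[0,2,3,4,5],ps[[0,2,3,4,5]])],q0=(0,0,12,0,0,0));print(q,r)
f=lambda v:np.r_[(proj("top",jT(j,pT([v[0],v[1],12+60*np.sin(v[3]),v[2],-v[3],0],P)))-pt).ravel(),(proj("side",jT(j,pT([v[0],v[1],12+60*np.sin(v[3]),v[2],-v[3],0],P)))-ps).ravel()]
r=least_squares(f,[0,0,0,0.],loss="soft_l1");print(r.x,f(r.x))
# seated model vs observed
print((proj("top",jT(j,pT([0,0,12,0,0,0],P)))-pt)); print((proj("side",jT(j,pT([0,0,12,0,0,0],P)))-ps))
i0=cv2.imread("pics/top0.png");i1=cv2.imread("pics/top9.png")
d=cv2.absdiff(i0,i1).max(2); cv2.imwrite("pics/d.png",cv2.convertScaleAbs(d,alpha=3))
a=cv2.resize(i1[110:240,205:265],None,fx=4,fy=4);cv2.imwrite("pics/t9full.png",i1)
b=cv2.resize(cv2.imread("pics/side9.png")[195:250,265:330],None,fx=10,fy=10,interpolation=2);cv2.imwrite("pics/s9z.png",cv2.convertScaleAbs(b,alpha=1.4))
E
```

```text
[ 2.44  0.53 12.56  0.    0.02 -0.  ] [-0.45 -0.12  0.23 -0.59  0.06 -0.3  -0.48 -0.31  0.06 -0.24  0.17 -0.17
  0.36 -0.28  0.44  0.02  0.26  0.09  0.55  0.58  0.5   0.47]
[ 2.74  0.37  0.   -0.01] [-0.44 -0.15  0.21 -0.71  0.13 -0.35 -0.3  -0.27  0.1  -0.26  0.19 -0.25
  0.34 -0.3   0.19  0.01  0.34  0.3   0.27  0.31  0.52  0.63  0.42  0.54]
[[-0.14  0.65]
 [ 0.6   0.24]
 [ 0.4   0.72]
 [-0.08  0.64]
 [ 0.4   0.6 ]
 [ 0.53  0.7 ]]
[[ 1.13 -0.37]
 [ 1.05 -0.04]
 [ 1.2   0.44]
 [ 1.05  0.45]
 [ 1.32  0.6 ]
 [ 1.27  0.52]]
```

View pics/s9z.png

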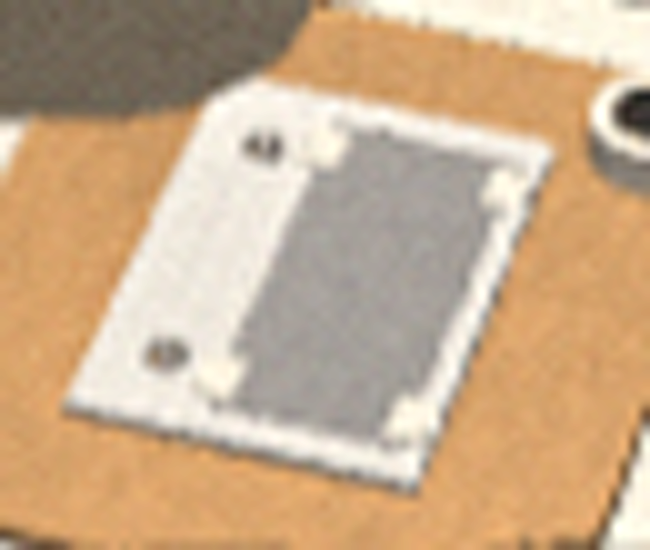

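View pics/t9full.png

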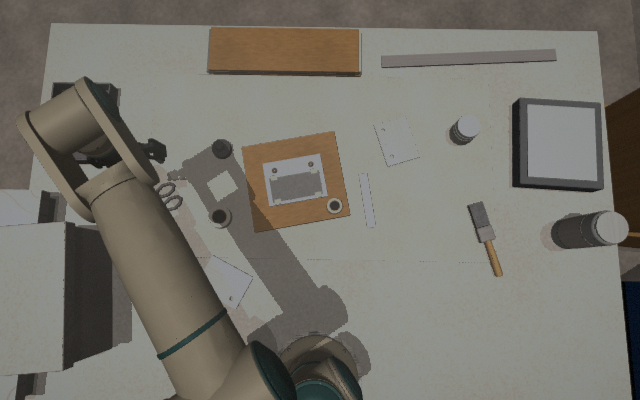

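The fit says flat with x about +2 mm, but the fit error is close to the tilt a hung plate would show. With time to spare, I'll touch the plate's far corners lightly with the closed fingertips. That measures their height and would also seat a hung plate.

```bash
python3 go.py 50 65 60 0
```

```text
t8.7 jigpos 56.3 325.0 z219.8 tooly-rel-jig -0.1 tilt 0.269 F [0.4 0.7 0.6] gap 85.1
offset cm [  0.49 -26.    15.99] twist -0.15 joint6 -1.1522968090151988
```

```bash
python3 -m crank '[{"jaw":1,"offset":[0.5,-5,0],"twist":0},{"jaw":1,"offset":[0.5,-10,2],"twist":0},{"jaw":1,"offset":[0.5,-15,4],"twist":0},{"jaw":1,"offset":[0.5,-20,7],"twist":0},{"jaw":1,"offset":[0.5,-24,10],"twist":0},{"jaw":1,"offset":[0.5,-26,14],"twist":0},{"jaw":1,"offset":[0.5,-26,16],"twist":0},{"jaw":1,"offset":[0.5,-26,16],"twist":0},{"jaw":1,"offset":[0.5,-26,16],"twist":0}]'; python3 go.py 50 65 34 0
```

```text
t: 9.6
tcp_pos: [546.1, 139.2, 60.8]
tool_rot: [0.298, -3.123, 0.001]
wrist_force: [-0.1, 0.1, 1.2]
finger_gap: -0.1
t9.6 jigpos 50.2 64.0 z60.8 tooly-rel-jig -0.3 tilt 0.244 F [-0.   0.1  1.2] gap -0.1
offset cm [0.01 0.1  2.68] twist -0.25 joint6 -1.5767728874241478
```

```bash
python3 -m crank '[{"jaw":1,"offset":[0,0.1,1.5],"twist":0},{"jaw":1,"offset":[0,0.1,2.6],"twist":0},{"jaw":1,"offset":[0,0.1,2.6],"twist":0},{"jaw":1,"offset":[0,0.1,2.6],"twist":0}]' | grep -E "tcp|force";  for i in 1; do python3 -m crank '[{"jaw":1,"offset":[0,0,0.1],"twist":0},{"jaw":1,"offset":[0,0,0.2],"twist":0},{"jaw":1,"offset":[0,0,0.2],"twist":0}]' | grep -E "tcp|force"; done
```

```text
tcp_pos: [545.7, 140.5, 34.7]
wrist_force: [0.2, -0.5, 0.5]
tcp_pos: [545.8, 140.6, 32.9]
wrist_force: [0.0, 0.2, -0.5]
```

```bash
python3 -m crank '[{"jaw":1,"offset":[0,0,0.1],"twist":0},{"jaw":1,"offset":[0,0,0.1],"twist":0}]' | grep -E "tcp|force";python3 -m crank '[{"jaw":1,"offset":[0,0,0.1],"twist":0},{"jaw":1,"offset":[0,0,0.1],"twist":0}]' | grep -E "tcp|force";python3 -m crank '[{"jaw":1,"offset":[0,0,0.1],"twist":0},{"jaw":1,"offset":[0,0,0.1],"twist":0}]' | grep -E "tcp|force"
```

```text
tcp_pos: [545.7, 140.6, 31.8]
wrist_force: [-0.8, -0.8, -0.2]
tcp_pos: [545.7, 140.5, 30.6]
wrist_force: [0.5, -0.7, 0.0]
tcp_pos: [545.6, 140.5, 29.5]
wrist_force: [-1.2, -0.3, -0.5]
```

```bash
python3 -m crank '[{"jaw":1,"offset":[0,0,0.05],"twist":0},{"jaw":1,"offset":[0,0,0.05],"twist":0}]' | grep -E "tcp|force";python3 -m crank '[{"jaw":1,"offset":[0,0,0.05],"twist":0},{"jaw":1,"offset":[0,0,0.05],"twist":0}]' | grep -E "tcp|force"
```

```text
tcp_pos: [545.6, 140.5, 29.1]
wrist_force: [-0.9, -0.2, 1.8]
tcp_pos: [545.6, 140.5, 29.1]
wrist_force: [-3.0, 0.1, 5.0]
```

Contact came at TCP z = 29.1, so the plate top there is at 18.1 mm, which is the flat height of 12 + 6. Next is the right far corner.

```bash
python3 -m crank '[{"jaw":1,"offset":[0,0,-2.5],"twist":0},{"jaw":1,"offset":[0,-4,-2.5],"twist":0},{"jaw":1,"offset":[0,-8,-2.5],"twist":0},{"jaw":1,"offset":[0,-12,-2.5],"twist":0},{"jaw":1,"offset":[0,-13,-2.5],"twist":0},{"jaw":1,"offset":[0,-13,-2.5],"twist":0},{"jaw":1,"offset":[0,-13,-0.8],"twist":0},{"jaw":1,"offset":[0,-13,-0.4],"twist":0},{"jaw":1,"offset":[0,-13,-0.4],"twist":0}]' | grep -E "tcp|force"; python3 go.py
```

```text
tcp_pos: [569.4, 14.2, 32.1]
wrist_force: [-1.4, -0.2, 0.0]
t12.2 jigpos 48.9 -63.2 z32.1 tooly-rel-jig -0.1 tilt 0.404 F [-1.4  0.1  0. ] gap -0.0
```

```bash
python3 -m crank '[{"jaw":1,"offset":[0,0,0.1],"twist":0},{"jaw":1,"offset":[0,0,0.1],"twist":0}]' | grep -E "tcp|force"; python3 -m crank '[{"jaw":1,"offset":[0,0,0.1],"twist":0},{"jaw":1,"offset":[0,0,0.1],"twist":0}]' | grep -E "tcp|force"
```

```text
tcp_pos: [569.5, 14.8, 31.4]
wrist_force: [0.0, 0.3, -0.2]
tcp_pos: [569.6, 15.0, 30.7]
wrist_force: [-0.3, 0.1, 0.7]
```

```bash
python3 -m crank '[{"jaw":1,"offset":[0,0,0.1],"twist":0},{"jaw":1,"offset":[0,0,0.1],"twist":0}]' | grep -E "tcp|force"; python3 -m crank '[{"jaw":1,"offset":[0,0,0.05],"twist":0},{"jaw":1,"offset":[0,0,0.05],"twist":0}]' | grep -E "tcp|force"
```

```text
tcp_pos: [569.7, 14.9, 29.7]
wrist_force: [0.2, -0.7, -0.3]
tcp_pos: [569.7, 14.9, 29.2]
wrist_force: [0.3, 0.3, 0.3]
```

At 29.2 there is still no contact, so this corner is down as well. I'll retreat and take a final look.

```bash
python3 -m crank '[{"jaw":1,"offset":[0,0,-2],"twist":0},{"jaw":1,"offset":[0,0,-6],"twist":0},{"jaw":1,"offset":[0,0,-11],"twist":0},{"jaw":1,"offset":[0,3,-15],"twist":0},{"jaw":1,"offset":[0,8,-17],"twist":0},{"jaw":1,"offset":[0,13,-17],"twist":0},{"jaw":1,"offset":[0,18,-17],"twist":0},{"jaw":1,"offset":[0,23,-17],"twist":0},{"jaw":1,"offset":[0,28,-17],"twist":0},{"jaw":1,"offset":[0,33,-17],"twist":0}]'|grep tcp; python3 -m crank '[{"jaw":1,"offset":[0,4,0],"twist":0},{"jaw":1,"offset":[0,5,0],"twist":0},{"jaw":1,"offset":[0,5,0],"twist":0},{"jaw":1,"offset":[0,5,0],"twist":0}]'|grep tcp; python3 - <<'E'
from cell import *
import cv2
t=get_image("top")
a=cv2.resize(t[120:240,200:360],None,fx=5,fy=5,interpolation=2)
cv2.imwrite("pics/ct10.png",a)
o=cv2.imread("pics/top9.png")
print(cv2.absdiff(t,o)[150:210,262:330].mean(), cv2.phaseCorrelate(cv2.cvtColor(o,6)[150:210,262:330].astype("f4"),cv2.cvtColor(t,6)[150:210,262:330].astype("f4")))
E
```

```text
tcp_pos: [507.3, 337.2, 199.5]
tcp_pos: [498.1, 385.4, 199.4]
1.1462418300653594 ((-0.0477743738385783, -0.031388144335231516), 1.0025720286148565)
```

View pics/ct10.png

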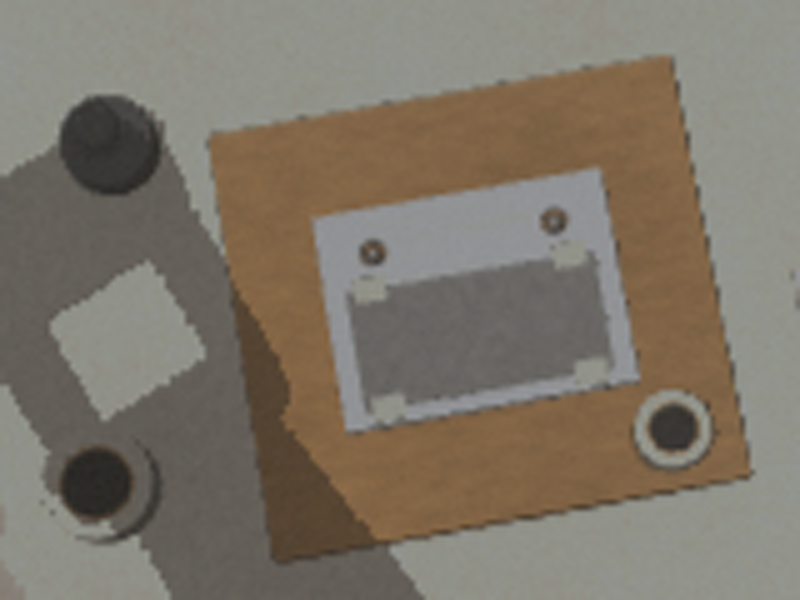

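The plate didn't move during the touch checks. The pins are inside both holes at (372,252) and (553,220), and the tape, weight and roll are where they were. Handing in.

```bash
python3 -c "from cell import hand_in;print(hand_in())"
```

```text
the job is handed in; nothing more can be done
None
```

The plate is on its pins and lies flat. I handed the job in at about 14 s of the 67 s allowed.

I nudged the plate's right edge with closed fingertips, which turned it square and centred it in y. Then I pushed its far edge toward the robot with the open fingers until it dropped over the pins.

**Last checks**
- **Holes:** the last top picture shows a pin inside each hole.
- **Flatness, left far corner:** a light touch (about 5 N) met the top at 18.1 mm; a plate lying flat would be at 18 mm.
- **Flatness, right far corner:** I went down to 18.2 mm and met nothing, so that corner is not riding up. I did not press it into contact.
- **After the touches:** the plate had not moved. The weight and both tapes looked unmoved in the last crop. The rest I saw only in the full top picture before the touches, with the scissors partly behind the arm; I did not measure any of them.

**One disagreement:** the two-camera fit put the plate about 2.4–2.7 mm too far in x. The holes allow only about 2 mm of play on the pins. I put the excess down to the camera calibration (good to about 2 mm) and picking pixels by eye.

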